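Open the label-roll holder to its end stop

ROBOT

A 6-joint arm with a two-finger parallel gripper is mounted at the origin on the work surface. World frame = base frame: x ahead of the robot, y to its left, z up, the work surface at z = 0. Lengths are in m, angles in degrees, forces in N, time in s.
With the tool pointing down it reaches from about 0.15 to 0.775 m from the base axis. Payload 6.1 kg.
Tool frame: the origin (TCP) lies midway between the tips of the shut fingers; the grasp point (between the pads) lies 19 mm behind it (robot.grasp_offset is the distance from the TCP to the grasp point, in m); x points along the fingers, y is the direction in which the jaws open and shut, and the axes are right-handed (so a half turn about x gives the same grasp; the last joint's range is limited). The gripper opens to 85 mm and grips with 20 to 120 N. Pads are 22 mm wide; open, the fingers measure 114 mm over their backs; the gripper's body (76 mm by 85 mm) begins 54 mm behind the grasp point. The pads swing forward as they close: fully open they stand 13 mm farther back than shut.
Start: joints at [-66.692, 7.208, -2.269, 80.523, 0, 90], TCP at [0.208, -0.482, 0.231] pointing down, gripper open.
Joint ranges: [-155.77, 155.77], [-54.66, 111.73], [-72.52, 77.12], [-102.08, 115.82], [-83.92, 84.16], [-180, 180]. Speed limits (degrees/s): [136.94, 136.94, 172.46, 180, 180, 180].

INTERFACE

Orientations are given as a 3x3 rotation matrix whose columns are the frame's x, y, z axes.
In Python, from cell import robot gives the robot as it stands. Calls block until the motion is done:
- robot.reach(position, orientation): joint-space move of the TCP to a pose.
- robot.move_l(position, orientation=None, v=0.15): straight line of the TCP; orientation=None keeps the orientation; v is the mean speed in m/s.
- robot.set_joints(angles): joint-space move.
- robot.open_gripper() and robot.grasp(): open the fingers fully, or close them until they stop; the grip force is fixed at half the most.
- robot.hold(seconds).
- robot.solve_ik(position, orientation): joint angles nearest the present ones, or None.
- robot.read_state(): the state.
- robot.get_image(name): name is "scene" or "top"; returns the picture (480x640x3 uint8, blue, green, red); there is no depth.
- robot.camera_info(name): a dict with "vfov" (degrees; the focal length in pixels is half the picture's height over the tangent of half this angle, whatever the lens; pixels are square), "cx", "cy" (the principal point, pixels), "D" ([k1, k2, p1, p2, k3] as OpenCV has them; the pictures are not rectified), "rvec" (rotation vector, rad) and "tvec" (3), from world to camera coordinates, as OpenCV has them. Camera axes: x right, y down, z forward; pixel columns grow to the right and rows downward; lengths in m; the calibration is good to about 2 mm. A picture is of the moment at which its call begins. camera_info takes no time and is no camera call.
A pose or a line that the arm cannot do raises robot.Unreachable and nothing moves.
- robot.hand_in(): hands the job in, once; it reports no verdict.
The state is a dict: "time": time; "joint_positions": joint angles; "joint_velocities": joint speeds; "joint_efforts": joint torques, N m; "eef_pos": TCP position; "eef_rot": TCP orientation; "ft_force": force on the tool from outside, world axes, zero at the start; "moment": the same for the moment, N m; "grip_width": opening from 0.0 (shut) to 1.0 (fully open).
Only numpy, scipy, OpenCV 4.12 (cv2) and the standard library are available. Lean on these libraries where they do the work, as an engineer would, in place of code of your own. Each camera call takes 0.05 s, during which the arm holds its last target. There are 200 camera calls.

TASK

The label-roll holder next to the printer must be opened fully for a new wide roll. With the fingertips, press the lock button on the sliding guide fully down and keep it held down while you push the guide outward, away from the fixed guide, gently all the way to its end stop; then let the button spring back up and take the hand clear. Do not grip anything, and leave the roll and the other things on the desk where they are.

Things in the scene. Friction and masses are not known exactly. Their poses are not given: they have to be found in the camera images.
- holder: label-roll holder, fixed on the desk: black base plate 232 x 130 x 8 mm with an aluminium rail along its middle between two steel rollers (38 mm either side, tops at 38 mm). Origin: centre of the underside. x runs along the rail from the fixed guide (upright grey plate at x -110 to -105 mm, 92 mm high) to the end stop; z is up.
- end_stop_top (a point): top centre of the low black end-stop block on the rail, 30 mm above the desk; the roller bearings just beyond it are 44 mm high.
- guide (a joint): position of the sliding guide along the rail, m: 0 = narrowest, 0.075 = against the end stop (fully open). It grows towards +x of the holder. Locked anywhere by a spring brake while the button is up; with the button down it slides against 1 to 2 N and stays where left. A black shoe 44 mm wide carries the guide plate, then outward the lock button, then the thumb ledge.
- lock_button (a joint): travel of the lock button, m: 0 = up (locked), 0.005 = fully down. Sprung: about 5 N starts it, 7 to 8 N holds it fully down; the brake is off once it is 1 mm down and grips again when it springs up.
- lock_button_top (a point): centre of the lock button's ribbed top, 46 mm above the desk when up (moves with guide and button). The grey button is 34 mm along the rail by 30 mm wide and stands 8 mm above the collar round it. The guide plate's outer face is 43 mm inward of this point, the thumb ledge's near face 20 mm outward.
- thumb_ledge_top (a point): centre of the top of the thumb ledge, the black bar across the shoe's outer end: 10 mm along the rail, 40 mm wide, top 57 mm above the desk, 11 mm above the raised button. A fingertip on the button can bear outward against it.
- guide_plate_top (a point): middle of the top edge of the sliding guide's upright grey plate (5 mm thick, 112 mm wide), 92 mm above the desk.
- printer: black label printer with rounded top, fixed, 180 mm (along its x) by 220 mm (its y) and 153 mm high. Origin under its centre; it stands on the -y side of the holder, parallel to it.
- label_roll: bystander, loose: new white label roll standing on end, 96 mm diameter, 102 mm high, origin under its centre, on the +y side of the holder.
- empty_core: bystander, loose: cardboard core standing on end, 40 mm diameter, 100 mm high, origin under its centre.
- marker_pen: bystander, loose: marker pen lying down, 142 mm long along its x, 18 mm high.
- pill_bottle: bystander, loose: amber bottle with white cap, 64 mm diameter, 98 mm high, origin under its centre.
- sample_jar: bystander, loose: white sample jar with lid, 66 mm diameter, 68 mm high, origin under its centre.
- carton: bystander, loose: upright medicine carton 45 x 78 x 125 mm, origin under its centre.
- flat_carton: bystander, loose: medicine carton lying flat, 75 x 120 x 32 mm, origin under its centre.

How it is judged:
By the outcome, as a careful person would: the job done as asked, in the order asked, and still so for the second after the job is handed in, with the robot touching nothing.
It also fails if it takes over 32 s, if anything falls off the work surface, if the arm or the gripper's body presses on something with over 40 N, if the wrist force passes 120 N, or if a joint passes its speed limit or range.

## Working session

There is one attempt and no reset: what is moved stays moved. The work goes in short steps, each a Python script; the robot and the scene stay as the last script left them, time stands still between calls to the robot, and variables do not carry over. Pictures are saved under pics/ and viewed, about 8 in all and at most 12, crops included, and the job is handed in when it is done.

```bash
mkdir -p pics; ls; python3 - <<'E'
from cell import robot
import cv2
for n in("scene","top"):
    cv2.imwrite(f"pics/{n}0.png",robot.get_image(n)); print(n,robot.camera_info(n))
s=robot.read_state();print(s)
E
```

```text
pics
scene {'vfov': 45.825127925550426, 'cx': 317.59138618449066, 'cy': 232.09699021465335, 'D': array([-0.1522682,  0.       ,  0.       ,  0.       ,  0.       ]), 'rvec': array([ 1.85804531,  1.24403655, -0.68119952]), 'tvec': array([-0.38291611, -0.19555244,  1.41440296])}
top {'vfov': 49.89310657018563, 'cx': 320.90897476745306, 'cy': 241.08894991240706, 'D': array([-0.04575214,  0.        ,  0.        ,  0.        ,  0.        ]), 'rvec': array([ 2.13121924, -2.13441378,  0.14454291]), 'tvec': array([0.16554144, 0.60449898, 0.94773951])}
{'time': 0.1, 'joint_positions': array([-6.66918339e+01,  7.23801103e+00, -2.32019415e+00,  8.05246998e+01,
        2.11434570e-04,  8.99996389e+01]), 'joint_velocities': array([-0.04336699, -0.06324676,  0.15390511,  0.04088728,  0.02747096,
       -0.06970873]), 'joint_efforts': array([-5.14358326e-04, -4.36904526e+01,  3.53605914e+01,  1.38564288e-02,
        5.17851788e-05,  8.42665628e-06]), 'eef_pos': array([ 0.20758374, -0.48181225,  0.23060794]), 'eef_rot': array([[-5.69140633e-04,  3.95681774e-01, -9.18387505e-01],
       [ 1.33033785e-03, -9.18386542e-01, -3.95682183e-01],
       [-9.99998953e-01, -1.44696447e-03, -3.69934360e-06]]), 'ft_force': array([-0.66284163,  0.51655173, -0.16289732]), 'moment': array([-0.02565479,  0.03713067,  0.00755634]), 'grip_width': 1.0021410541112408}
```

View pics/scene0.png

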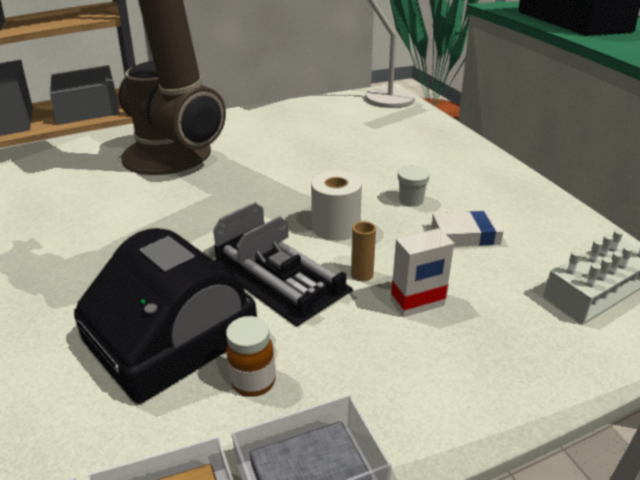

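View pics/top0.png

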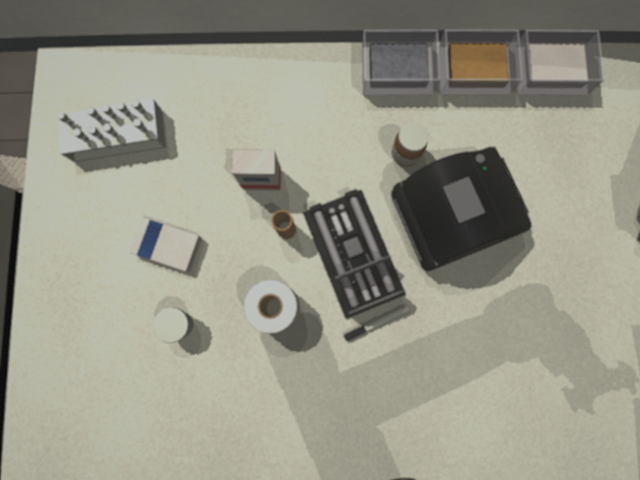

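The scene view shows the holder between the printer and the roll. In the top view its base plate spans about (306-404, 190-316), with the button near (353,246) and the end stop towards the top of the picture. I'll enlarge both.

```bash
cat > h.py <<'E'
import numpy as np,cv2
from cell import robot
def cam(n):
    c=robot.camera_info(n);f=240/np.tan(np.radians(c["vfov"]/2))
    K=np.array([[f,0,c["cx"]],[0,f,c["cy"]],[0,0,1]]);return K,c["D"],c["rvec"],c["tvec"]
def ray(n,p):
    K,D,r,t=cam(n);R=cv2.Rodrigues(r)[0]
    q=cv2.undistortPoints(np.array([[p]],float),K,D)[0,0]
    d=R.T@np.array([*q,1]);return -R.T@t,d/np.linalg.norm(d)
def onz(n,p,z):
    o,d=ray(n,p);return o+d*(z-o[2])/d[2]
def proj(n,P):
    K,D,r,t=cam(n);return cv2.projectPoints(np.array(P,float).reshape(-1,3),r,t,K,D)[0][:,0]
def crop(n,x,y,w,h,s,out):
    im=cv2.imread(n)[y:y+h,x:x+w];cv2.imwrite(out,cv2.convertScaleAbs(cv2.resize(im,None,fx=s,fy=s,interpolation=cv2.INTER_CUBIC),alpha=1.5,beta=15))
E
python3 - <<'E'
from h import *
crop("pics/top0.png",290,180,125,150,4,"a.png");crop("pics/scene0.png",205,195,160,130,4,"b.png")
a=cv2.imread("a.png");b=cv2.imread("b.png")
cv2.imwrite("pics/t1.png",a);cv2.imwrite("pics/s1.png",b)
E
```

```text
(no output)
```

View pics/t1.png

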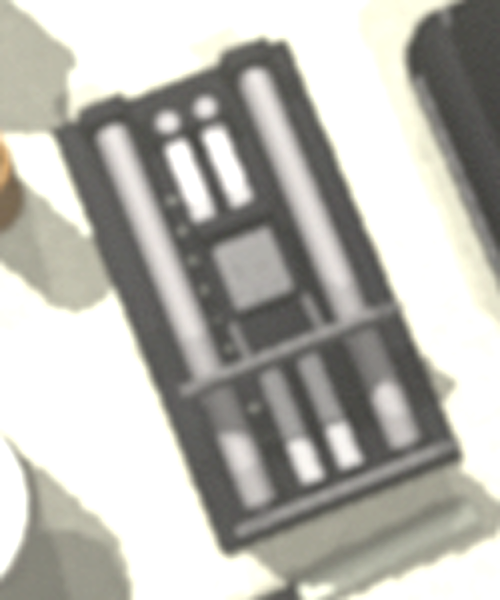

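View pics/s1.png

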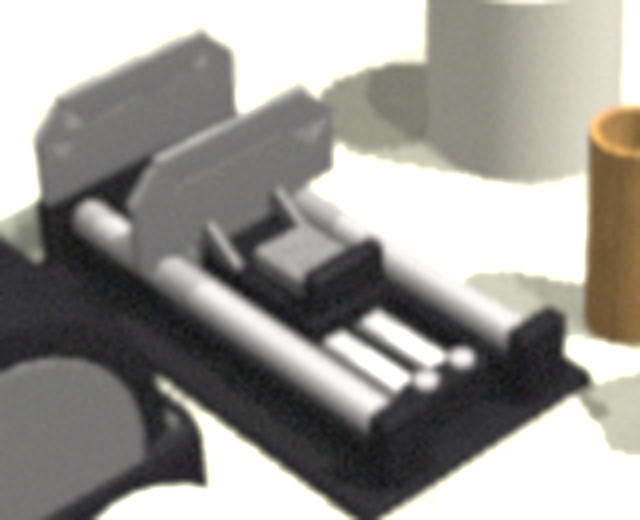

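The top crop shows the button's corners at about (215,245), (277,228), (293,290), (230,311), with the dark ledge outward of it. The scene crop shows the button top around (303,254), partly hidden by the ledge. Next I'll compute positions.

```bash
python3 - <<'E'
from h import *
T=lambda p:(p[0]/4+290-.375,p[1]/4+180-.375); S=lambda p:(p[0]/4+205-.375,p[1]/4+195-.375)
t=lambda p,z:onz("top",T(p),z); s=lambda p,z:onz("scene",S(p),z)
print("button",t((253.5,268.5),.046)); print("button scene",s((303,254),.046))
for a,b,z in [((255,505),(112,130),.038),((405,440),(255,75),.038),((185,390),(395,310),.092),((238,530),(450,447),.092),((230,550),(65,130),.008)]:
    A=t(a,z);B=t(b,z);d=B-A;print(A,B,np.linalg.norm(d),np.degrees(np.arctan2(d[1],d[0])))
# automatic: button mask by gray level
im=cv2.imread("pics/top0.png");g=im[225:265,335:375].mean(2)
np.set_printoptions(linewidth=250)
print(g[8:34:1,5:32].astype(int))
E
```

```text
button [0.59384328 0.10275451 0.046     ]
button scene [0.59310223 0.10470852 0.046     ]
[0.48076165 0.10273547 0.038     ] [0.66401356 0.17128411 0.038     ] 0.19565320786968457 20.50920385741628
[0.5116387  0.03049978 0.038     ] [0.6914592  0.10071684 0.038     ] 0.19304363734190574 21.329858502654897
[0.53135056 0.1365224  0.092     ] [0.56784358 0.04017829 0.092     ] 0.1030239162006577 -69.25442138874212
[0.46799786 0.11287239 0.092     ] [0.50518724 0.01645471 0.092     ] 0.10334127794762461 -68.90781517937789
[0.45967055 0.11388498 0.008     ] [0.67050604 0.19587487 0.008     ] 0.22621659034456967 21.250108065673814
[[149 140 123  96  63  51  51  51  54  54  52  52  49  47  45  45  42  39  41  45  45  46  59  85 107 124 134]
 [125 111  95  76  59  53  52  54  54  51  49  47  44  43  41  38  40  37  40  44  45  45  52  73  98 118 131]
 [ 88  75  66  59  54  53  52  50  47  45  44  41  39  38  38  40  45  44  41  42  44  44  47  62  88 112 125]
 [ 58  54  54  53  52  51  47  46  44  41  37  38  38  44  50  60  60  53  45  41  43  43  44  53  78 102 120]
 [ 52  52  51  48  46  
[... 1719 characters left out ...]
  96  93  86  71  56  44  47  47]
 [ 59  58  49  45  47  48  56  79  97 103 104 106 105 103 100 101 100  96  90  81  72  63  52  44  45  53  60]
 [ 50  46  43  45  45  46  51  69  88 100 105 107 105 102  95  92  86  77  68  58  49  44  39  41  46  61  72]
 [ 49  41  41  41  44  46  46  59  82  98 105 102  97  91  81  71  61  54  46  42  38  37  39  43  48  62  77]
 [ 54  42  44  42  43  45  47  55  71  88  93  88  79  69  60  50  44  38  39  40  40  40  44  43  42  55  73]
 [ 66  46  43  46  46  45  48  50  57  70  68  64  54  48  40  40  41  38  41  41  47  44  44  44  41  50  64]
 [ 77  53  44  45  49  50  47  48  48  52  49  46  38  40  42  42  44  43  45  44  45  46  46  45  45  45  57]]
```

Both views put the button at about (0.594, 0.1035), with the rail at 21°. I'll shut the fingers, hover there with the jaw axis across the rail, and check from the pictures.

```bash
cat >> h.py <<'E'
a=np.radians(21.0);u=np.array([np.cos(a),np.sin(a),0]);w=np.array([np.sin(a),-np.cos(a),0])
x=np.array([0,0,-1.]);R=np.column_stack([x,w,np.cross(x,w)])
B=np.array([.5938,.1033,.046])
def st(F0=0):
    s=robot.read_state();f=s["ft_force"]-F0;p=s["eef_pos"];
    return s["time"],p,f,(p-B)@u,(p-B)@w,f@u,f@w,f[2]
def show(v): print("t %.2f z %.4f along %.4f across %.4f Fu %.1f Fw %.1f Fz %.1f"%(v[0],v[1][2],*v[3:]))
E
python3 - <<'E'
from h import *
robot.grasp();show(st())
p=B+.004*u
robot.reach([*p[:2],.27],R);show(st())
robot.move_l([*p[:2],.060],v=.12);show(st())
cv2.imwrite("pics/s2f.png",robot.get_image("scene"));cv2.imwrite("pics/t2f.png",robot.get_image("top"))
s=robot.read_state();print(s["grip_width"],s["ft_force"])
crop("pics/s2f.png",205,165,160,150,4,"pics/s2.png")
E
```

```text
t 0.87 z 0.2313 along -0.5702 across 0.4082 Fu -0.8 Fw -0.9 Fz -1.0
t 3.37 z 0.2700 along 0.0037 across 0.0009 Fu 0.2 Fw -0.1 Fz -1.1
t 5.27 z 0.0607 along 0.0045 across 0.0001 Fu -0.6 Fw -0.4 Fz -0.3
0.0009982687644775373 [ 0.36345109 -0.00527909  0.68358103]
```

View pics/s2.png

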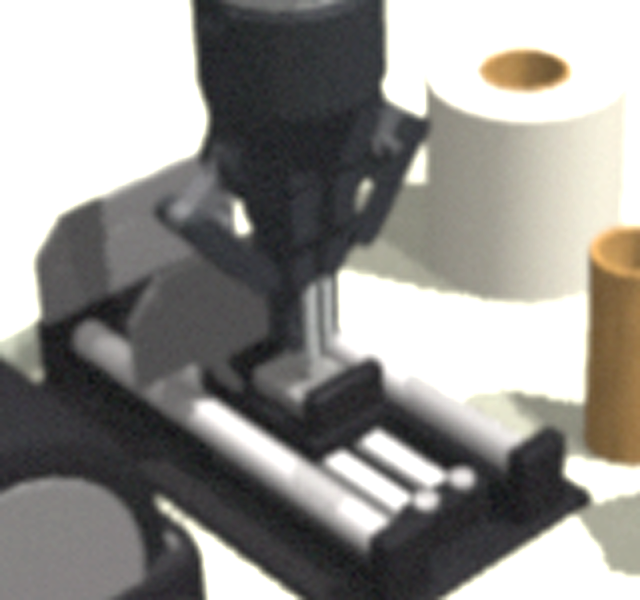

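The shut tips (around (318,350)) stand over the button, just inward of the ledge, with the knuckles clear of the guide plate. Now I'll press down, watching the force.

```bash
python3 - <<'E'
from h import *
p=B+.004*u
F0=np.mean([robot.read_state()["ft_force"] for _ in range(3)],0)
robot.move_l([*p[:2],.048],v=.05)
for z in np.arange(.045,.033,-.0015):
    robot.move_l([*p[:2],z],v=.03);v=st();show(v)
    if v[7]>13: break
robot.hold(.2);show(st());print("cmd",z)
E
```

```text
t 6.01 z 0.0453 along 0.0043 across 0.0000 Fu 0.2 Fw -0.1 Fz 2.0
t 6.26 z 0.0440 along 0.0043 across 0.0001 Fu 0.1 Fw 0.8 Fz 3.7
t 6.51 z 0.0426 along 0.0044 across 0.0001 Fu -0.9 Fw -0.8 Fz 6.1
t 6.76 z 0.0412 along 0.0044 across 0.0001 Fu -0.4 Fw 0.5 Fz 6.4
t 7.01 z 0.0410 along 0.0054 across 0.0001 Fu -0.4 Fw -0.8 Fz 10.9
t 7.26 z 0.0408 along 0.0064 across 0.0001 Fu -0.2 Fw -1.2 Fz 16.8
t 7.46 z 0.0408 along 0.0065 across 0.0001 Fu -0.2 Fw -2.8 Fz 17.1
cmd 0.03749999999999999
```

The button bottoms out at z 0.041 with 17 N on it. Pushing outward in small steps.

```bash
python3 - <<'E'
from h import *
p=B+.004*u
F0=np.array([.2,0,.3]);z=.0377
for i,d in enumerate(np.arange(.002,.09,.002)):
    q=p+d*u
    robot.move_l([*q[:2],z],v=.025);v=st()
    print("cmd %.3f"%(d+.004),end=" ");show(v)
    if v[5]<-6 or v[0]>20: break
robot.hold(.1);show(st())
cv2.imwrite("pics/s3f.png",robot.get_image("scene"));crop("pics/s3f.png",205,165,160,150,4,"pics/s3.png")
E
```

```text
cmd 0.006 t 7.71 z 0.0408 along 0.0082 across 0.0001 Fu -0.7 Fw -0.8 Fz 17.5
cmd 0.008 t 7.96 z 0.0409 along 0.0103 across 0.0001 Fu -0.6 Fw -1.5 Fz 17.2
cmd 0.010 t 8.21 z 0.0408 along 0.0122 across 0.0001 Fu -0.7 Fw -0.8 Fz 17.1
cmd 0.012 t 8.46 z 0.0409 along 0.0143 across 0.0000 Fu 0.1 Fw -1.7 Fz 15.7
cmd 0.014 t 8.71 z 0.0408 along 0.0163 across 0.0000 Fu -0.1 Fw -1.3 Fz 16.4
cmd 0.016 t 8.96 z 0.0408 along 0.0182 across -0.0000 Fu -1.0 Fw -1.3 Fz 15.8
cmd 0.018 t 9.21 z 0.0408 along 0.0202 across -0.0000 Fu -0.6 Fw -0.9 Fz 16.6
cmd 0.020 t 9.46 z 0.0408 along 0.0222 across -0.0001 Fu -0.9 Fw -1.8 Fz 16.1
cmd 0.022 t 9.71 z 0.0408 along 0.0242 across -0.0001 Fu -0.2 Fw -1.7 Fz 16.5
cmd 0.024 t 9.96 z 0.0408 along 0.0262 across -0.0001 Fu -0.7 Fw -0.9 Fz 16.2
cmd 0.026 t 10.21 z 0.0408 along 0.0282 across -0.0001 Fu -0.0 Fw -1.9 Fz 16.3
cmd 0.028 t 10.46 z 0.0409 along 0.0302 across -0.0002 Fu -0.8 Fw -1.4 Fz 15.8
cmd 0.030 t 10.71 z 0.0409 along 0.0322 across -0.0002 Fu -1.0 Fw -2.2 Fz 16.6
cmd 0.032 t 10.96 z 0.0409 along 0.0342 across -0.0002 Fu 0.2 Fw -1.3 Fz 16.4
cmd 0.034 t 11.21 z 0.0409 along 0.0362 across -0.0002 Fu -0.4 Fw -1.7 Fz 16.3
cmd 0.036 t 11.46 z 0.0409 along 0.0382 across -0.0003 Fu -0.8 Fw -2.7 Fz 16.8
cmd 0.038 t 11.71 z 0.0408 along 0.0401 across -0.0003 Fu -0.8 Fw -2.5 Fz 15.9
cmd 0.040 t 11.96 z 0.0408 along 0.0421 across -0.0003 Fu -1.3 Fw -2.4 Fz 16.9
cmd 0.042 t 12.21 z 0.0408 along 0.0441 across -0.0003 Fu -0.6 Fw -2.6 Fz 16.5
cmd 0.044 t 12.46 z 0.0409 along 0.0461 across -0.0004 Fu -0.5 Fw -2.9 Fz 16.1
cmd 0.046 t 12.71 z 0.0408 along 0.0481 across -0.0004 Fu -1.1 Fw -3.0 Fz 15.6
cmd 0.048 t 12.96 z 0.0409 along 0.0501 across -0.0004 Fu -1.2 Fw -2.4 Fz 16.2
cmd 0.050 t 13.21 z 0.0408 along 0.0508 across -0.0004 Fu -4.7 Fw -2.6 Fz 18.3
cmd 0.052 t 13.46 z 0.0407 along 0.0511 across -0.0004 Fu -9.6 Fw -3.0 Fz 22.1
t 13.56 z 0.0407 along 0.0511 across -0.0004 Fu -10.3 Fw -1.7 Fz 21.7
```

View pics/s3.png

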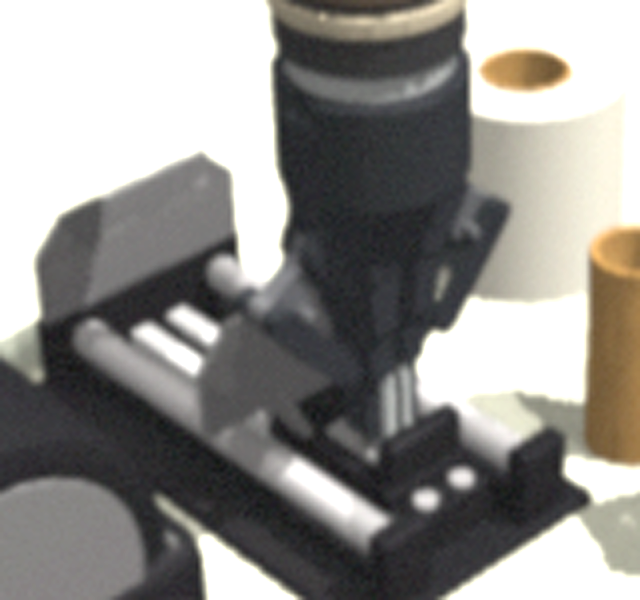

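The ledge now sits against the end-stop block with its screws just beyond. Motion stalled at 10 N, well above the 1 to 2 N drag. I'll lift straight up without pulling back, then check.

```bash
python3 - <<'E'
from h import *
q=B+.052*u
for z,v in [(.041,.03),(.047,.03),(.062,.06),(.22,.15)]:
    robot.move_l([*q[:2],z],v=v);show(st())
robot.move_l([.43,-.1,.27],v=.2);show(st())
for n in("scene","top"):cv2.imwrite(f"pics/{n}4.png",robot.get_image(n))
crop("pics/scene4.png",205,195,160,130,4,"a.png");crop("pics/top4.png",290,180,125,150,4,"b.png")
a=cv2.imread("a.png");b=cv2.resize(cv2.imread("b.png"),(433,520))
c=cv2.hconcat([a,b]);cv2.imwrite("pics/f4.png",cv2.resize(c,None,fx=.74,fy=.74,interpolation=cv2.INTER_AREA))
d=cv2.absdiff(cv2.imread("pics/scene0.png"),cv2.imread("pics/scene4.png")).max(2)
for nm,(x,y) in dict(roll=(336,205),core=(363,250),carton=(422,270),jar=(412,185),flat=(467,228),bottle=(251,355)).items(): print(nm,np.mean(d[y-35:y+35,x-25:x+25]>40))
E
```

```text
t 13.87 z 0.0417 along 0.0513 across -0.0003 Fu -3.5 Fw -1.6 Fz 5.7
t 14.22 z 0.0467 along 0.0520 across 0.0000 Fu 0.6 Fw 0.9 Fz 0.4
t 14.62 z 0.0627 along 0.0525 across 0.0001 Fu -0.5 Fw 0.3 Fz -0.0
t 15.82 z 0.2189 along 0.0516 across -0.0001 Fu 0.4 Fw -0.2 Fz -0.4
t 17.52 z 0.2697 along -0.2253 across 0.1309 Fu 0.2 Fw -0.1 Fz 0.5
roll 0.0
core 0.0
carton 0.0
jar 0.0
flat 0.0
bottle 0.0
```

View pics/f4.png

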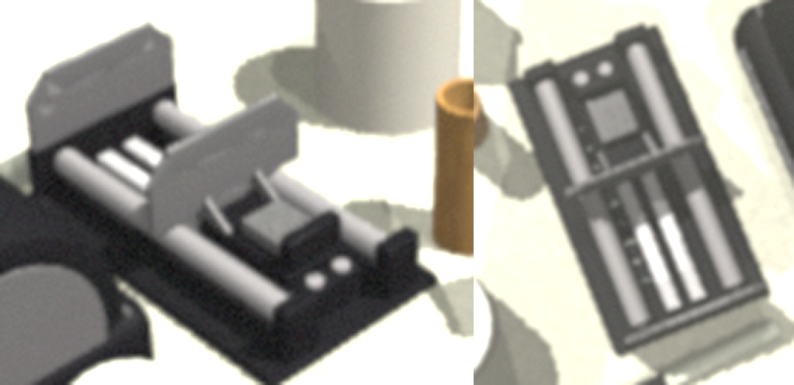

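After release the button is up in both views, with no bright rail left between the ledge and the stop. The bystanders are unchanged. One numeric check, then I'll hand in.

```bash
python3 - <<'E'
from h import *
c=[]
for f,(x0,y0) in (("top0",(341,235)),("top4",(332,213))):
    g=cv2.imread(f"pics/{f}.png").mean(2).astype(np.uint8)[y0:y0+26,x0:x0+26]
    m=((g>75)&(g<135)).astype(np.uint8);n,l,s,ct=cv2.connectedComponentsWithStats(m,connectivity=4)
    i=1+np.argmax(s[1:,4]);p=ct[i]+[x0,y0];P=onz("top",p,.046);c.append(P);print(f,p,s[i,4],P)
d=c[1]-c[0];print("moved along %.4f across %.4f"%(d@u,d@w))
robot.hand_in()
E
```

```text
top0 [352.66666667 246.65900383] 261 [0.59402244 0.10339551 0.046     ]
top4 [343.425 224.775] 240 [0.63701939 0.12092615 0.046     ]
moved along 0.0464 across -0.0010
the job is handed in; nothing more can be done
```

I opened the label-roll holder's sliding guide to its end stop and handed the job in.

- **Press:** With the fingers shut, I pressed the lock button fully down. It bottomed at z 0.041 under about 17 N, and I kept it down throughout the push.
- **Push:** I moved the guide outward in 2 mm steps until it stalled. The push force rose from about 1 N to about 10 N there, well above the 1 to 2 N drag.
- **Release:** I lifted straight up and took the hand clear. The clock read about 17.5 s at my last check.

**Last checks**
- The guide moved 46 mm along the rail, measured in the top view.
- Pictures show the thumb ledge against the end-stop block and the button back up.
- Forces on the hand were near zero after release.
- The roll, core, both cartons, jar and bottle showed no change in the scene picture. I did not check the marker pen numerically.
- The end stop itself I judged from the stall and the pictures, since the joint position cannot be read. No checks failed or disagreed.

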